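# Clear the chips off the dust flap, then hold the T-bolt through its slot

## Robot

A 6-joint arm with a two-finger parallel gripper is mounted at the origin on the work surface. World frame = base frame: x ahead of the robot, y to its left, z up, the work surface at z = 0. Lengths are in mm, angles in rad, forces in N, time in s.
With the tool pointing down it reaches from about 375 to 925 mm from the base axis. Payload 5.7 kg.
Tool frame: the origin (TCP) lies on the centre line of the jaws, within the pads' length; the fingertips stand 22 mm ahead of it and the grasp point (between the pads) lies 3 mm ahead of it; y points along the fingers, z is the direction in which the jaws open and shut, and the axes are right-handed (so a half turn about y gives the same grasp; the last joint's range is limited). The gripper opens to 88 mm and grips with 3 to 60 N. Pads are 20 mm wide; open, the fingers measure 115 mm over their backs; the gripper's body (75 mm by 178 mm) begins 61 mm behind the grasp point.
Start: joints at [-0.115, 0.359, 1.51, -0, 1.272, -0.115], TCP at [599.968, -0.004, 218.123] pointing down, gripper open.
Joint ranges: [-2.97, 2.97], [-1.01, 2.36], [0.21, 2.38], [-0.96, 4.11], [0.2, 2.71], [-2.98, 2.98]. Speed limits (rad/s): [2.39, 2.39, 3.14, 3.14, 3.14, 3.14].

## Interface

Orientations are given as a rotation vector (axis times angle).
In Python, from rig import observe, get_image, sign_off gives the robot as it stands. The module is installed in compiled form; this text tells all that it offers.
- The arm moves only by the tool arm_command, never from a script. Its argument "series" is a list that holds one entry, the list of rows, each a list of 7 numbers: the shift along the tool's x, y, z in mm, then the turn, a rotation vector about the tool's x, y, z in rad, then the finger opening in mm, from 0 to 87.8. A call has 1 to 10 rows; each row is the pose to reach, as a shift and turn from the pose measured when the call began, along the tool's axes at that moment; what a row does not reach only later rows make up. A row lasts 1/10 s, in which the tool goes at most 50 mm and 8.59 degrees, less where a joint would pass 70% of its speed; a pose out of reach is approached as far as the arm can. A call with a gripper value outside its range is refused whole. The fingers move at their own pace and stop on an object; "newtons" is the grip in N (left out, the last holds). Time passes only in rows, so rows that repeat a pose let the fingers close. It gives the time, the measured TCP pose, the force and the opening at its end, in the units of the state.
- observe(): the state, without advancing time (a new reading comes with each control period).
- get_image(name): name is "scene" or "side" or "wrist"; returns a dict with "color" (384x512x3 uint8, red, green, blue), "z_map" (384x512 float32, mm along the optical axis (not along the pixel's ray), 0 where there is no reading), "fovy" (degrees; the focal length in pixels is half the picture's height over the tangent of half this angle, whatever the lens; pixels are square), "cx", "cy" (the principal point, pixels), "k1" (the pictures are not rectified: a ray, as slopes to the right and down, at radius r is drawn at 1 + k1 r^2 times it, then the intrinsics apply), "eye" and "rotation" of the camera in the world. Camera axes: x right, y down, z forward; pixel columns grow to the right and rows downward; lengths in mm; the calibration is good to about 2 mm. A picture is of the moment at which its call begins.
- sign_off(): hands the job in, once; it reports no verdict.
The state is a dict: "clock": time; "joints": joint angles; "qd": joint speeds; "effort": joint torques, N m; "eef_pos": TCP position; "ee_rot": TCP orientation; "wrist_force": force on the tool from outside, world axes, zero at the start; "wrist_torque": the same for the moment, N m; "opening": finger opening in mm.
Only numpy, scipy, OpenCV 4.12 (cv2) and the standard library are available. Lean on these libraries where they do the work, as an engineer would, in place of code of your own. Each camera call takes 0.05 s, during which the arm holds its last target. There are 200 camera calls.

## Task

With the flap kept shut, hold the scraper block and use it to wipe the three steel chips off the acrylic dust flap into the chip trough beside it, letting none drop through the slot and not touching the chips with the gripper, then stand the scraper upright on the table again. Then take the silver hammer-head bolt out of its stand and pass its crossbar down through the narrow slot in the shut flap, and finish while still holding the bolt still and upright there, with the crossbar completely below the flap and hanging clear of the tray floor: do not let go. Leave the other things on the table where they are.

Things in the scene. Friction and masses are not known exactly. Their poses are not given: they have to be found in the camera images.
- housing: Grey inspection box fixed to the table, 170 (its x) by 220 mm (its y), closed on top by the dust flap, whose top face is 85 mm above the table. Hollow: the sunk tray's floor is 8 mm above the table. Origin: table level, under the flap's middle; z up. Along its +y side, outside, y = 110 to 180 mm, runs the dark open chip trough. Place and yaw (within 0.25 rad) vary
- flap_panel (a joint): hinge of the clear acrylic dust flap (170 x 220 x 8 mm, level, no rim) along the housing's +x edge, rad: 0 = shut, grows as it opens. It starts shut, rests by its own weight (0.36 kg) and can be pressed on
- slot (a point): Centre of the slot through the 8 mm flap, at its top face. 44 mm long along its x, 16 mm wide along its y (axes as the housing's), edges chamfered 1.5 mm, framed by a flush dark steel border. It lies 55 mm from the flap's middle to the housing's -y side. Below it all is free down to the tray floor, 77 mm under the flap's top face
- trough (a point): middle of the floor of the open chip trough beside the flap's +y edge; inside 162 mm along the housing's x, 66 mm along its y (from the flap's edge to the outer wall); floor 6 mm and wall tops 70 mm above the table, so 15 mm lower than the flap's top
- scraper: White nylon scraper block standing loose on the table, 0.12 kg. Foot (the scraping part) 110 mm (its x) x 24 mm (y) x 22 mm high; on it a grip rib 80 mm (x) x 20 mm (y) reaching to 62 mm above the underside: pinch the rib across y. Origin: centre of the underside; z up
- stand: White nylon bolt stand fixed to the table, 80 mm (its x) x 55 mm (y) x 30 mm high, with a pocket 45 x 19 mm, 24 mm deep, long side along x, that the bolt's crossbar stands in. Origin: centre of the underside
- bolt: Loose silver hammer-head (T) bolt, 100 mm long, about 0.22 kg, upright in the stand, its x along the stand's x. Crossbar 40 (x) x 14 (y) x 12 mm high at the bottom, down in the pocket; round 14 mm shank; on top a long hex nut, 24 mm across flats, from 76 to 100 mm above the bottom; two flats face +y and -y: pinch those. Origin: centre of the crossbar's bottom face; z up
- chip_a: Loose dark steel chip, 16 x 14 x 6 mm (up to 9 mm at its ridge), 12 g, lying on the flap between slot and trough. All chips start 10 to 75 mm to the trough side (+y) of the flap's middle and within 32 mm in x. Origin: centre of the underside
- chip_b: Loose dark steel chip, 16 x 14 x 6 mm (up to 9 mm at its ridge), 12 g, lying on the flap between slot and trough. All chips start 10 to 75 mm to the trough side (+y) of the flap's middle and within 32 mm in x. Origin: centre of the underside
- chip_c: Loose dark steel chip, 16 x 14 x 6 mm (up to 9 mm at its ridge), 12 g, lying on the flap between slot and trough. All chips start 10 to 75 mm to the trough side (+y) of the flap's middle and within 32 mm in x. Origin: centre of the underside
- dome_nut: Bystander, loose: bronze dome nut, 30 mm hex, 32 mm high. Origin: centre of the underside. Leave alone
- hex_bolt: Bystander, loose: silver ordinary hex-head bolt standing on its 30 mm head, shank up, 63 mm high. Origin: centre of the underside. Leave alone
- hex_key: Bystander, loose: black steel hex key lying flat, 110 x 40 mm L, 8 mm thick. Origin: centre of the underside. Leave alone
- sleeve: Bystander, loose: white nylon round sleeve standing upright, 32 mm across, 40 mm high. Origin: centre of the underside. Leave alone
- washer: Bystander, loose: flat dark steel washer, 44 mm across, 5 mm thick. Origin: centre of the underside. Leave alone
- paste_jar: Bystander, loose: jar with a black cap, 60 mm across, 60 mm high. Origin: centre of the underside. Leave alone
- parallel: Bystander, loose: dark steel setting block 50 x 75 x 25 mm. Origin: centre of the underside. Leave alone
There are look-alikes about, which are no part of the job. Leave any red or yellow look-alike of the scraper alone.

How it is judged:
By the outcome, as a careful person would: the job done as asked, in the order asked, and still so for the second after the job is handed in, while the arm keeps its last pose, push and grip.
It also fails if it takes over 72 s, if anything falls off the work surface, if the arm or the gripper's body presses on something with over 40 N, if the wrist force passes 120 N, or if a joint passes its speed limit or range.

## Working session

There is one attempt and no reset: what is moved stays moved. The work goes in short steps, Python scripts to look and compute and a tool call to move; the robot and the scene stay as the last step left them, time stands still between calls to the robot, and variables do not carry over. Pictures are saved under pics/ and viewed, about 8 in all and at most 12, crops included, and the job is handed in when it is done.

Besides the shell and the picture viewer there is one more tool, called after "Request:" as name(argument=value, ...), one argument or row to a line, values as JSON. arm_command: Moves the arm, as the interface text tells. Its arguments: {"type":"object","properties":{"series":{"type":"array"},"newtons":{"type":"number"}},"required":["series"]}

```bash
mkdir -p pics; cat > h.py <<'E'
import numpy as np, cv2
from scipy.spatial.transform import Rotation as R
from rig import observe, get_image, sign_off
def cloud(im):
    z=im["z_map"];h,w=z.shape;f=h/2/np.tan(np.radians(im["fovy"])/2)
    K=np.array([[f,0,im["cx"]],[0,f,im["cy"]],[0,0,1.]])
    v,u=np.mgrid[:h,:w]
    p=cv2.undistortPoints(np.stack([u,v],-1).reshape(-1,1,2).astype(np.float64),K,np.array([im["k1"],0,0,0.,0])).reshape(h,w,2)
    c=np.dstack([p[...,0]*z,p[...,1]*z,z])
    P=c@np.array(im["rotation"]).T+np.array(im["eye"]); P[z==0]=np.nan
    return P
def save(im,name,box=None,s=1):
    c=im["color"][...,::-1]
    if box: c=c[box[1]:box[3],box[0]:box[2]]
    cv2.imwrite("pics/"+name,cv2.resize(c,None,fx=s,fy=s,interpolation=cv2.INTER_CUBIC))
E
python3 - <<'E'
from h import *
a=get_image("scene");b=get_image("side")
np.save("scene.npy",a,allow_pickle=True);np.save("side.npy",b,allow_pickle=True)
save(a,"scene.png",None,1.5);save(b,"side.png",None,1.5)
for i in(a,b):print(i["eye"],i["rotation"],i["fovy"],i["k1"])
o=observe();print(o)
E
```

```text
[1175.45865149 -884.33785073  870.33496043] [-2.0898941  -0.69364881  0.34565   ] 50.06206630411014 0.04190781334342006
[-262.18147198 1113.58503223 1369.80675733] [-0.82503962  2.55036281 -1.11785638] 42.04067623387304 -0.10587756725176936
{'clock': 0.1, 'joints': array([-1.15087894e-01,  3.59415159e-01,  1.51130626e+00, -1.22608697e-05,
        1.27252609e+00, -1.15113648e-01]), 'qd': array([ 0.00045114, -0.00090524, -0.00294779, -0.00038551, -0.00012138,
        0.00087731]), 'effort': array([-1.00573943e-03, -5.16363215e+01, -2.71407151e+01,  6.75204420e-02,
        2.75516213e-02, -3.27900011e-05]), 'eef_pos': array([5.99368724e+02, 6.80193884e-02, 2.17411112e+02]), 'ee_rot': array([-1.21029349,  1.21047375, -1.20826823]), 'wrist_force': array([ 0.54417547, -0.17368578,  1.28330136]), 'wrist_torque': array([-0.02265951,  0.00506612, -0.00125918]), 'opening': 87.69096931637202}
```

Rotation is a rotation vector; fix the helper and view.

```bash
sed -i 's/np.array(im\["rotation"\]).T/R.from_rotvec(im["rotation"]).as_matrix().T/' h.py; python3 -c "
from h import *
print(R.from_rotvec(observe()['ee_rot']).as_matrix().round(3))"
```

```text
[[ 0.    -0.002  1.   ]
 [-1.     0.     0.   ]
 [-0.    -1.    -0.002]]
```

View pics/scene.png

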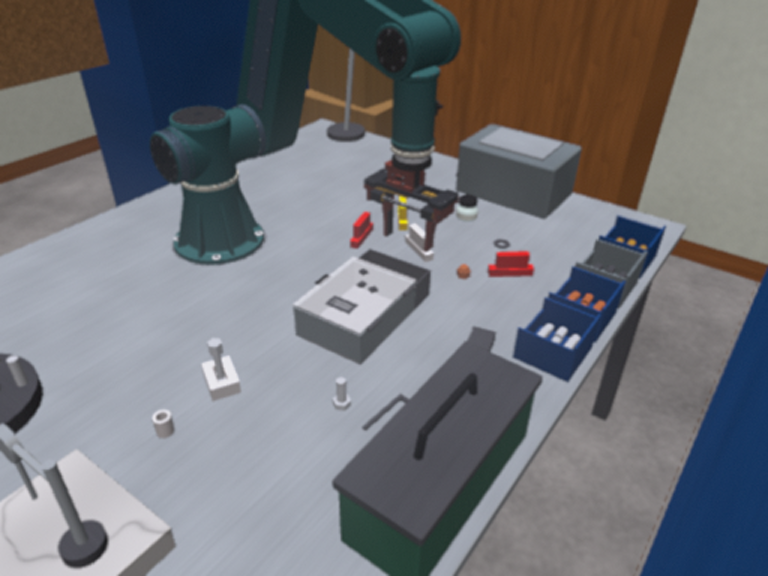

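View pics/side.png

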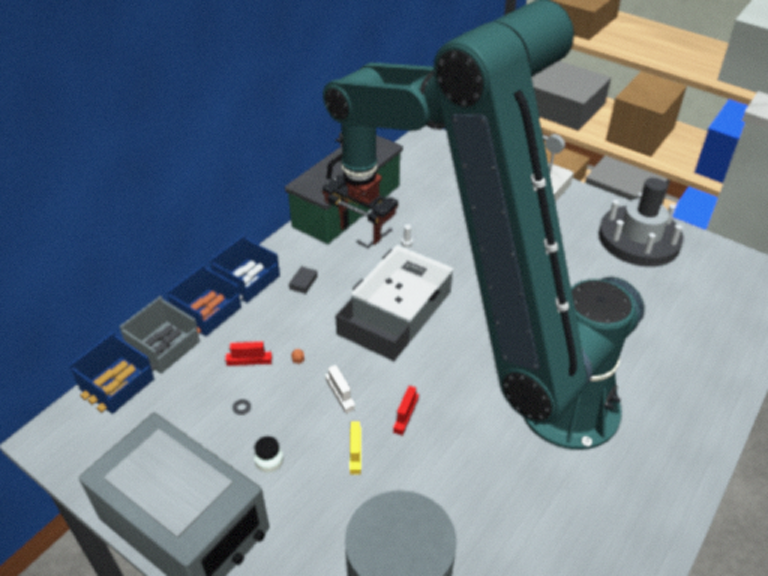

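Scene view (pixels /1.5): the housing with flap is at (240,200), the slot at (228,203), and the chips near (242,181), (241,190), (249,193). Bolt and stand are at (147,240). In the side view there are several scraper-like blocks: white at (227,258), red at (165,235) and (270,273), and yellow at (237,297). The white one matches the "white nylon scraper". Next I measure.

```bash
cat > m.py <<'E'
from h import *
a=np.load("scene.npy",allow_pickle=True).item();b=np.load("side.npy",allow_pickle=True).item()
def rect(q):
    r=cv2.minAreaRect(q[:,:2].astype(np.float32));bx=cv2.boxPoints(r);
    e=[bx[1]-bx[0],bx[2]-bx[1]];e=max(e,key=np.linalg.norm)
    return np.round(r[0],1),np.round(r[1],1),round(float(np.arctan2(e[1],e[0])),3)
for n,i in(("scene",a),("side",b)):
    P=cloud(i);c=i["color"].astype(int);ok=np.isfinite(P[...,0])
    val=c.max(2);sat=c.max(2)-c.min(2)
    f=ok&(abs(P[...,2]-85)<5)&(P[...,0]>350)&(P[...,0]<950)&(abs(P[...,1])<350)
    nn,l,s,_=cv2.connectedComponentsWithStats(f.astype(np.uint8))
    k=1+s[1:,4].argmax();q=P[l==k];print(n,"flap",s[k],np.median(q[:,2]),rect(q))
    # dark on flap -> slot and chips
    x0,y0,w,h=s[k][:4];hull=np.zeros(f.shape,np.uint8)
    cv2.fillConvexPoly(hull,cv2.convexHull(np.argwhere(l==k)[:,::-1].astype(np.int32)),1)
    d=(hull>0)&(val<130)
    n2,l2,s2,c2=cv2.connectedComponentsWithStats(d.astype(np.uint8))
    for j in range(1,n2):
        if s2[j,4]>6:q=P[l2==j];q=q[np.isfinite(q[:,0])];print("  dark",c2[j].round(1),s2[j,4],np.nanmedian(q,0).round(1),rect(q))
    for nm,(u,v) in {"scraper":(227,258) if n=="side" else (279,161),"bolt":(147,245)if n=="scene" else (272,157)}.items():
        m=ok&(P[...,2]>8)&(P[...,2]<110)&(val>135)&(sat<30)
        g=np.zeros_like(m);g[v-28:v+28,u-25:u+25]=1;m&=g
        n3,l3,s3,c3=cv2.connectedComponentsWithStats(m.astype(np.uint8))
        for j in range(1,n3):
            if s3[j,4]>30:
                q=P[l3==j];print(" ",nm,c3[j].round(),s3[j,4],"z",np.percentile(q[:,2],[2,50,98]).round(),"all",rect(q))
                t=q[q[:,2]>(55 if nm=="scraper" else 94)]
                if len(t)>4:print("    top",len(t),np.median(t[:,2]),rect(t),"mean",t.mean(0).round(1))
                if nm=="bolt":
                    t=q[abs(q[:,2]-30)<4]
                    if len(t)>4:print("    standtop",len(t),rect(t),np.median(t[:,2]))
E
python3 m.py; python3 - <<'E'
from h import *
b=np.load("side.npy",allow_pickle=True).item()
save(b,"crop1.png",(190,140,310,320),3)
E
```

```text
scene flap [ 195  171   82   52 2216] 84.11433034000618 (array([505.5, -49.8]), array([193.3, 226.1]), -1.517)
  dark [241.8 180.9] 12 [477.1  13.4  89.9] (array([475.5,  13.5]), array([11.4, 13.5]), -0.1)
  dark [214.  185.6] 20 [413.4 -57.   82.3] (array([414. , -54.7]), array([ 8.2, 36.6]), -1.569)
  dark [240.8 189.1] 12 [503.7 -26.   90.7] (array([502.3, -27.4]), array([13.7,  8.9]), 1.397)
  dark [260.1 205.2] 120 [591.7 -36.1  78.3] (array([594. , -38.1]), array([ 14.6, 199.2]), -1.513)
  dark [248.2 192.6] 16 [534.1 -28.2  90. ] (array([533.3, -26.7]), array([13.8, 12.5]), 1.028)
  dark [226.8 202.4] 68 [ 505.  -102.6   84.1] (array([476.3, -88. ]), array([ 49.6, 134. ]), -0.473)
  scraper [278. 153.] 49 z [57. 61. 65.] all (array([445. , 282.5]), array([23.2, 66.8]), -0.485)
    top 49 60.59201681440413 (array([445. , 282.5]), array([23.2, 66.8]), -0.485) mean [446.6 279.4  60.6]
  scraper [279. 164.] 62 z [14. 21. 32.] all (array([447.8, 274.9]), array([ 22.9, 117.5]), -0.366)
  scraper [263. 184.] 163 z [33. 84. 87.] all (array([518.9,  86. ]), array([ 73.2, 139. ]), -0.93
[... 1006 characters left out ...]
.072)
  dark [264.5 211.4] 17 [447.   55.7  73.5] (array([452.3,  54.5]), array([ 8., 64.]), -0.112)
  scraper [227. 259.] 276 z [ 9. 45. 68.] all (array([447.1, 274.9]), array([ 43.9, 114.8]), -0.418)
    top 115 63.06951247356392 (array([450.1, 281.3]), array([22. , 81.1]), -0.451) mean [447.4 284.5  62.7]
  bolt [271. 157.] 66 z [ 9. 27. 66.] all (array([ 629.9, -262.6]), array([48.4, 32.9]), 1.332)
    standtop 5 (array([ 627.6, -256.3]), array([ 6.3, 22.8]), -1.549) 27.773908995058264
  bolt [271. 177.] 618 z [78. 85. 92.] all (array([ 534. , -137.8]), array([183.5, 194.8]), -1.184)
    top 5 95.28151715076888 (array([542.6, -68.9]), array([53.3, 73. ]), -0.472) mean [541.3 -71.5  95.3]
```

View pics/crop1.png

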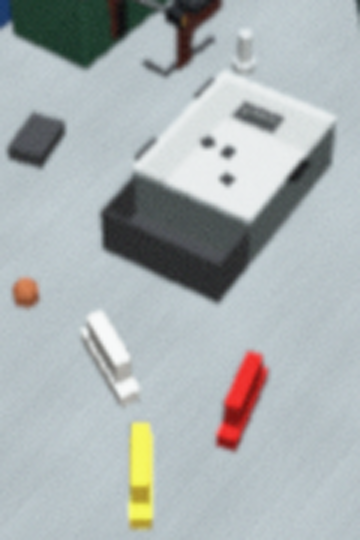

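```bash
cat >> h.py <<'E'
def Rt(psi): c,s=np.cos(psi),np.sin(psi); return np.array([[s,0,c],[-c,0,s],[0,-1,0.]])
def go(x,y,z,psi,o=None):
    "shift and turn, tool axes, to TCP (x,y,z) with jaw axis at yaw psi, tool down"
    o=o or observe();M=R.from_rotvec(o["ee_rot"]).as_matrix()
    d=M.T@(np.array([x,y,z])-o["eef_pos"]);r=R.from_matrix(M.T@Rt(psi)).as_rotvec()
    print("ROW",d.round(1).tolist(),r.round(3).tolist());return d,r
E
python3 -c "
from h import *
go(448,278,150,1.12)"
```

```text
ROW [-277.9, 67.7, -151.2] [0.001, -1.12, -0.001]
```

Request:
arm_command(
  series=[
    [[-278,0,-151,0,-1.12,0,60],[-278,0,-151,0,-1.12,0,60],[-278,0,-151,0,-1.12,0,60],[-278,0,-151,0,-1.12,0,60],[-278,0,-151,0,-1.12,0,60],[-278,0,-151,0,-1.12,0,60],[-278,0,-151,0,-1.12,0,60],[-278,0,-151,0,-1.12,0,60],[-278,0,-151,0,-1.12,0,60],[-278,0,-151,0,-1.12,0,60]],
  ],
)

```text
clock: 1.1
eef_pos: [448.3, 277.9, 217.5]
ee_rot: [-1.542, 0.357, -0.354]
wrist_force: [0.4, -0.6, 0.1]
opening: 60.4
```

```bash
python3 - <<'E'
from h import *
exec(open("m.py").read().split("for n,i")[0])
w=get_image("wrist");np.save("w1.npy",w,allow_pickle=True);save(w,"w1.png",None,1.2)
o=observe();print(o["eef_pos"],o["ee_rot"],o["clock"],w["eye"])
P=cloud(w);c=w["color"].astype(int);val=c.max(2);sat=val-c.min(2)
near=(np.hypot(P[...,0]-448,P[...,1]-278)<75)&(sat<40)
for lo,hi in((55,70),(15,29),(8,29)):
    m=near&(P[...,2]>lo)&(P[...,2]<hi)
    n,l,s,cc=cv2.connectedComponentsWithStats(m.astype(np.uint8))
    if n>1:
        k=1+s[1:,4].argmax();q=P[l==k];print(lo,s[k],np.median(q[:,2]),rect(q),q.mean(0).round(1))
E
```

```text
[448.47128005 277.69270294 217.50477459] [-1.54190333  0.3569096  -0.35397359] 1.15 [387.6520253  307.17037317 383.38356048]
55 [ 249  131   22   81 1646] 61.09061717948947 (array([452. , 280.5]), array([20. , 79.4]), -0.473) [450.7 281.   61. ]
15 [249 113  23  31 402] 21.31140977969261 (array([417.3, 298.2]), array([23.4, 31.3]), -0.457) [411.4 301.   21.4]
8 [249 113  23  31 402] 21.31140977969261 (array([417.3, 298.2]), array([23.4, 31.3]), -0.457) [411.4 301.   21.4]
```

View pics/w1.png

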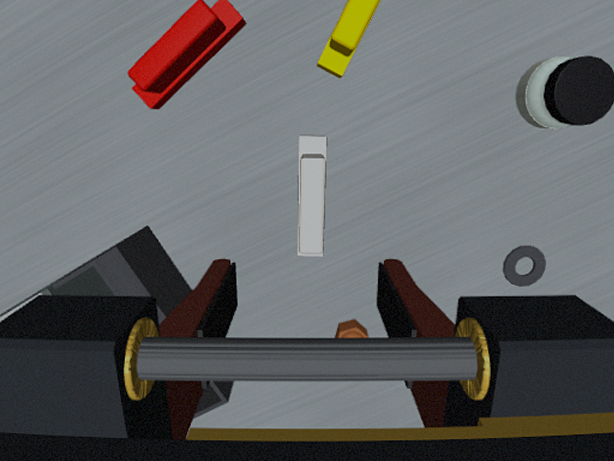

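The white scraper lies between the jaws' plane at (260,163), centre (451.5,280.5) and top 61 mm. It agrees with the side view, and there's nothing under the fingers. Descending.

```bash
python3 -c "
from h import *
go(451.5,280.5,49,1.106)"
```

```text
ROW [1.8, 168.5, 4.0] [0.001, 0.012, -0.002]
```

Request:
arm_command(
  series=[
    [[1.8,0,4,0,0.012,0,50],[1.8,45,4,0,0.012,0,50],[1.8,90,4,0,0.012,0,50],[1.8,130,4,0,0.012,0,50],[1.8,155,4,0,0.012,0,50],[1.8,168.5,4,0,0.012,0,50],[1.8,168.5,4,0,0.012,0,50],[1.8,168.5,4,0,0.012,0,10],[1.8,168.5,4,0,0.012,0,10],[1.8,168.5,4,0,0.012,0,10]],
  ],
  newtons=30,
)

```text
clock: 2.15
eef_pos: [452.5, 280.8, 50.1]
ee_rot: [-1.539, 0.365, -0.365]
wrist_force: [-0.9, 0.0, 0.5]
opening: 29.8
```

Request:
arm_command(
  series=[
    [[0,0,0,0,0,0,10],[0,0,0,0,0,0,10],[0,0,0,0,0,0,10],[0,0,0,0,0,0,10],[0,0,0,0,0,0,10],[0,0,0,0,0,0,10]],
  ],
)

```text
clock: 2.75
eef_pos: [453.2, 281.1, 51.0]
ee_rot: [-1.538, 0.364, -0.366]
wrist_force: [-1.2, -0.9, 6.4]
opening: 19.5
```

```bash
python3 -c "
from h import *
o=observe();print(o['eef_pos'],o['opening'],o['wrist_force'])
go(451.5,280.5,170,1.106)"
```

```text
[453.1692221  281.09602021  50.99784771] 19.48119973052395 [-1.20622351 -0.91976133  6.36127256]
ROW [-1.1, -119.0, -1.0] [-0.002, -0.001, 0.001]
```

Request:
arm_command(
  series=[
    [[-1,-30,-1,0,0,0,10],[-1,-70,-1,0,0,0,10],[-1,-110,-1,0,0,0,10],[-1,-150,-1,0,0,0,10],[-1,-150,-1,0,0,0,10]],
  ],
)

```text
clock: 3.25
eef_pos: [454.9, 282.1, 206.5]
ee_rot: [-1.532, 0.357, -0.372]
wrist_force: [0.5, -0.2, -1.5]
opening: 19.7
```

```bash
python3 -c "
from h import *
o=observe();print(o['eef_pos'],o['opening'],o['wrist_force'])
go(504,-63,200,1.625)"
```

```text
[454.89046124 282.11980823 206.45525369] 19.729198922282308 [ 0.52299496 -0.15737895 -1.47298539]
ROW [198.7, 5.0, -286.4] [-0.008, -0.52, 0.01]
```

Request:
arm_command(
  series=[
    [[40,0,-57,-0.008,-0.1,0.01,10],[80,0,-114,-0.008,-0.2,0.01,10],[110,0,-160,-0.008,-0.3,0.01,10],[140,0,-203,-0.008,-0.4,0.01,10],[170,2,-245,-0.008,-0.48,0.01,10],[190,4,-275,-0.008,-0.52,0.01,10],[199,5,-286,-0.008,-0.52,0.01,10],[199,5,-286,-0.008,-0.52,0.01,10],[199,5,-286,-0.008,-0.52,0.01,10]],
  ],
)

```text
clock: 4.15
eef_pos: [503.6, -63.4, 198.9]
ee_rot: [-1.569, -0.039, 0.042]
wrist_force: [0.2, 0.2, -2.3]
opening: 19.5
```

```bash
python3 - <<'E'
from h import *
exec(open("m.py").read().split("for n,i")[0])
w=get_image("wrist");np.save("w2.npy",w,allow_pickle=True);save(w,"w2.png",None,1.2)
o=observe();print(o["eef_pos"],o["ee_rot"],o["clock"],w["eye"])
P=cloud(w)
q=P[(abs(P[...,2]-85)<4)&(np.hypot(P[...,0]-503,P[...,1]+49)<160)];print(len(q),np.median(q[:,2]),rect(q),np.percentile(q,[0.5,99.5],0))
q=P[(P[...,2]>90)&(P[...,2]<170)];print(len(q))
E
```

```text
[503.40317862 -62.25622455 199.01295174] [-1.56905302 -0.03994408  0.04376754] 4.2 [436.21556196 -67.81587648 364.81886051]
35496 84.29639509669326 (array([500.4, -51.2]), array([182.1, 220.9]), -1.505) [[ 412.36096588 -162.13037006   81.79036953]
 [ 565.75800039   58.33905282   86.28911585]]
1839
```

View pics/w2.png

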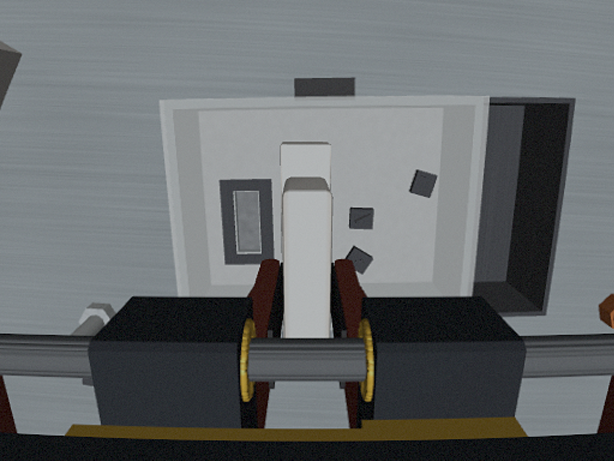

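The wrist view shows the slot frame at (205,185) and chips at (301,181), (352,153), (298,216). The scraper hangs centrally between slot and chips, with the trough on the right. Now I fit the housing pose and chip positions.

```bash
cat > fit.py <<'E'
from h import *
exec(open("m.py").read().split("for n,i")[0])
def border(w,guess=None,dark=110):
    "slot centre and yaw from the dark frame, cut with plane z=85"
    h,wd=w["z_map"].shape;f=h/2/np.tan(np.radians(w["fovy"])/2)
    K=np.array([[f,0,w["cx"]],[0,f,w["cy"]],[0,0,1.]]);v,u=np.mgrid[:h,:wd]
    p=cv2.undistortPoints(np.stack([u,v],-1).reshape(-1,1,2).astype(np.float64),K,np.array([w["k1"],0,0,0.,0])).reshape(h,wd,2)
    d=np.dstack([p,np.ones((h,wd))])@R.from_rotvec(w["rotation"]).as_matrix().T;e=np.array(w["eye"])
    return e+d*((85-e[2])/d[...,2])[...,None]
if __name__=="__main__":
    w=np.load("w2.npy",allow_pickle=True).item();P=cloud(w);Q=border(w);val=w["color"].max(2)
    g=np.hypot(Q[...,0]-503,Q[...,1]+49)<130
    m=g&(val<110)&(P[...,2]>76)&(P[...,2]<99)
    n,l,s,c=cv2.connectedComponentsWithStats(m.astype(np.uint8))
    for j in range(1,n):
        if s[j,4]>60:q=Q[l==j];print(c[j].round(),s[j],rect(q),np.median(P[l==j][:,2]).round(1))
    F=(abs(P[...,2]-85)<4)&(val>120)
    L=[];Rr=[]
    for r in range(95,235,3):
        k=np.flatnonzero(F[r,100:430])+100
        L.append(Q[r,k[0]]);Rr.append(Q[r,k[-1]])
    for n,E in(("-y edge",L),("+y edge",Rr)):
        E=np.array(E);a=np.polyfit(E[:,0],E[:,1],1);b=abs(E[:,1]-np.polyval(a,E[:,0]))<2;a=np.polyfit(E[b,0],E[b,1],1);print(n,a,"at x=503",np.polyval(a,503),b.sum())
    T=[Q[np.flatnonzero(F[60:120,cc])[0]+60,cc] for cc in list(range(150,235,4))+list(range(310,395,4))]
    T=np.array(T);a=np.polyfit(T[:,1],T[:,0],1);b=abs(T[:,0]-np.polyval(a,T[:,1]))<2;a=np.polyfit(T[b,1],T[b,0],1);print("-x edge",a,"at y=-51",np.polyval(a,-51),b.sum())
E
python3 fit.py
```

```text
[270.  72.] [245  65  51  16 773] (array([415.8, -56.8]), array([11.4, 39.4]), -1.518) 82.3
[352. 153.] [341 141  23  24 367] (array([475.5,  15.1]), array([15.7, 16.4]), -0.216) 90.5
[205. 183.] [ 183  149   46   71 1874] (array([ 509.4, -105.5]), array([61.1, 35.8]), 0.064) 84.5
[300. 181.] [291 173  20  18 353] (array([502.3, -25.8]), array([14.8, 16.4]), -1.52) 90.6
[299. 216.] [287 205  24  23 290] (array([533.4, -25.4]), array([17.6, 15.1]), 1.069) 90.3
-y edge [ 6.97239922e-02 -1.95424587e+02] at x=503 -160.35341862808326 47
+y edge [ 0.06323422 26.58811448] at x=503 58.3949287481595 47
-x edge [-6.61566272e-02  4.18205198e+02] at y=-51 421.57918644636993 44
```

```bash
python3 -c "
from h import *
go(507.5,-64.8,138,1.637)"
```

```text
ROW [4.1, 61.0, -2.8] [-0.001, -0.013, -0.002]
```

Request:
arm_command(
  series=[
    [[4,20,-3,0,-0.013,0,10],[4,40,-3,0,-0.013,0,10],[4,52,-3,0,-0.013,0,10],[4,57,-3,0,-0.013,0,10],[4,59,-3,0,-0.013,0,10],[4,61,-3,0,-0.013,0,10],[4,61,-3,0,-0.013,0,10]],
  ],
)

```text
clock: 4.9
eef_pos: [507.8, -64.9, 138.5]
ee_rot: [-1.569, -0.051, 0.053]
wrist_force: [-0.5, 0.8, -0.6]
opening: 19.6
```

Request:
arm_command(
  series=[
    [[0,0.5,0,0,0,0,10],[0,1,0,0,0,0,10],[0,1.5,0,0,0,0,10],[0,1.5,0,0,0,0,10]],
  ],
)

```text
clock: 5.3
eef_pos: [507.8, -64.9, 137.0]
ee_rot: [-1.569, -0.051, 0.053]
wrist_force: [0.3, -0.1, -2.3]
opening: 19.4
```

```bash
python3 -c "
from h import *
o=observe();print(o['eef_pos'],o['opening'],o['wrist_force'])
go(507.5,-64.8,136,1.637)
c=np.array([506.6,-50.8]);t=c+118*np.array([-.066,.998]);print(t);go(*t,136,1.637)"
```

```text
[507.79080103 -64.94579617 136.99728919] 19.442706517207732 [ 0.34487621 -0.10723759 -2.25284608]
ROW [-0.3, 1.0, 0.2] [-0.001, 0.0, -0.001]
[498.812  66.964]
ROW [-0.2, 1.1, 132.2] [-0.001, 0.0, -0.001]
```

Request:
arm_command(
  series=[
    [[0,0.5,0,0,0,0,10],[0,1,0,0,0,0,10],[0,1.3,0,0,0,0,10],[0,1.3,0,0,0,0,10]],
  ],
)

```text
clock: 5.7
eef_pos: [507.8, -65.0, 136.0]
ee_rot: [-1.569, -0.051, 0.053]
wrist_force: [-1.5, -1.2, 4.4]
opening: 20.0
```

Request:
arm_command(
  series=[
    [[0,0,6,0,0,0,10],[0,0,13,0,0,0,10],[0,0,20,0,0,0,10],[0,0,27,0,0,0,10],[0,0,34,0,0,0,10],[0,0,41,0,0,0,10],[0,0,48,0,0,0,10],[0,0,55,0,0,0,10],[0,0,62,0,0,0,10],[0,0,69,0,0,0,10]],
  ],
)

```text
clock: 6.7
eef_pos: [503.2, 4.4, 136.1]
ee_rot: [-1.569, -0.051, 0.053]
wrist_force: [-0.3, -1.1, 1.6]
opening: 19.5
```

```bash
python3 -c "
from h import *
o=observe();print(o['eef_pos'],o['opening'],o['wrist_force'])
c=np.array([506.6,-50.8]);t=c+109*np.array([-.066,.998]);print(t);go(*t,136,1.637)
w=get_image('wrist');save(w,'w3.png',None,1.2)"
```

```text
[503.15042836   4.38264302 136.07011331] 19.54034235775034 [-0.310637   -1.11884616  1.55668913]
[499.406  57.982]
ROW [-0.2, 0.1, 53.7] [-0.001, 0.0, -0.001]
```

View pics/w3.png

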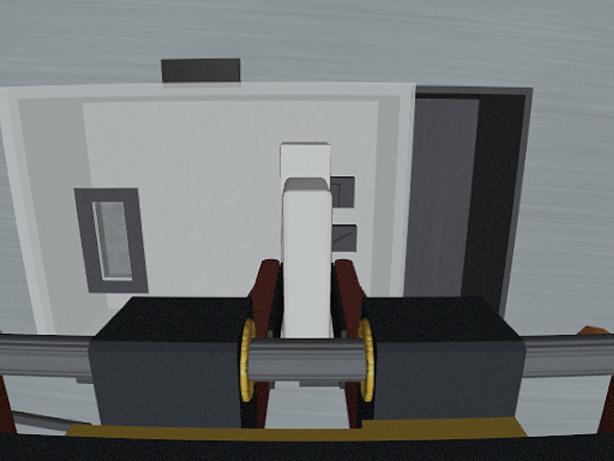

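Two chips ride flush against the foot at (284,160) and (285,198). The third is hidden by the gripper. I carry on over the edge.

Request:
arm_command(
  series=[
    [[0,0,6,0,0,0,10],[0,0,12,0,0,0,10],[0,0,18,0,0,0,10],[0,0,24,0,0,0,10],[0,0,30,0,0,0,10],[0,0,36,0,0,0,10],[0,0,42,0,0,0,10],[0,0,48,0,0,0,10],[0,0,54,0,0,0,10],[0,0,56,0,0,0,10]],
  ],
)

```text
clock: 7.75
eef_pos: [498.8, 62.1, 135.9]
ee_rot: [-1.568, -0.051, 0.054]
wrist_force: [-0.1, 0.8, -1.3]
opening: 19.9
```

```bash
python3 -c "
from h import *
o=observe();print(o['eef_pos'],o['opening'],o['wrist_force'])
"
```

```text
[498.84633803  62.06940935 135.94503832] 19.853555997176272 [-0.08255617  0.84193149 -1.31385441]
```

Request:
arm_command(
  series=[
    [[0,-30,0,0,0,0,10],[0,-70,0,0,0,0,10],[0,-110,0,0,0,0,10],[0,-110,0,0,0,0,10]],
  ],
)

```text
clock: 8.15
eef_pos: [502.8, 61.9, 251.2]
ee_rot: [-1.568, -0.059, 0.047]
wrist_force: [0.2, -0.0, -0.9]
opening: 19.8
```

```bash
python3 - <<'E'
from h import *
a=get_image("scene");b=get_image("side")
w=get_image("wrist");save(w,'w4.png',None,1.2)
A=cv2.resize(a["color"][150:260,180:300],None,fx=3.3,fy=3.3);B=cv2.resize(b["color"][150:260,200:320],None,fx=3.3,fy=3.3)
W=cv2.resize(w["color"],None,fx=.5,fy=.5)
cv2.imwrite("pics/chk.png",np.hstack([A,B])[...,::-1])
go(453.2,281.1,190,1.106)
E
```

```text
ROW [-30.3, 55.9, 221.6] [-0.002, 0.532, -0.004]
```

View pics/chk.png

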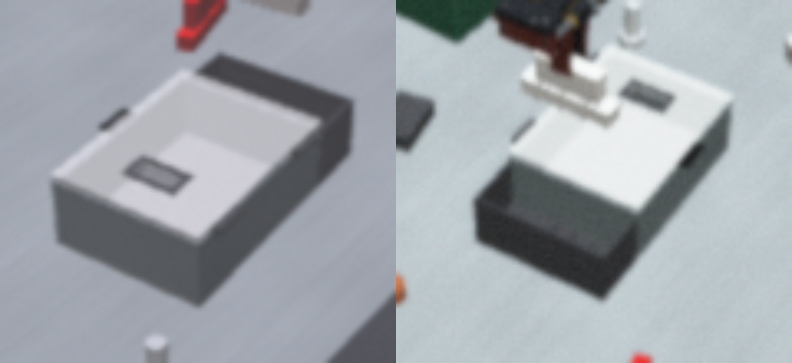

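The flap is clear of chips in both views and still shut. Next, returning the scraper.

Request:
arm_command(
  series=[
    [[-4,0,40,0,0.08,0,10],[-9,0,85,0,0.16,0,10],[-15,15,130,0,0.28,0,10],[-22,30,170,0,0.4,0,10],[-28,45,205,0,0.5,0,10],[-30,56,222,-0.002,0.532,-0.004,10],[-30,56,222,-0.002,0.532,-0.004,10],[-30,56,222,-0.002,0.532,-0.004,10]],
  ],
)

```text
clock: 9.1
eef_pos: [452.2, 280.9, 188.2]
ee_rot: [-1.543, 0.365, -0.361]
wrist_force: [0.2, -0.2, -0.9]
opening: 19.7
```

```bash
python3 - <<'E'
from h import *
go(453.2,281.1,53,1.106)
w=get_image("wrist");P=cloud(w);c=np.array([506.6,-50.8]);X=P[...,:2]-c
x=X@[.998,.066];y=X@[-.066,.998]
m=(abs(x)<80)&(y>113)&(y<175)&(P[...,2]<40);print(m.sum(),np.nanmedian(P[m][:,2]))
mm=m&(P[...,2]>10.5);n,l,s,cc=cv2.connectedComponentsWithStats(mm.astype(np.uint8))
for j in range(1,n):
    if s[j,4]>15:print(cc[j].round(),s[j,4],P[l==j].mean(0).round(1),x[l==j].mean().round(),y[l==j].mean().round())
save(w,"w5.png",None,1.2)
E
```

```text
ROW [1.0, 135.2, 1.1] [0.004, 0.002, -0.002]
703 5.252553527082796
[ 95. 257.] 62 [464.4  74.2  11.5] -34.0 127.0
```

Request:
arm_command(
  series=[
    [[1,40,1,0.004,0,0,10],[1,80,1,0.004,0,0,10],[1,110,1,0.004,0,0,10],[1,125,1,0.004,0,0,10],[1,132,1,0.004,0,0,10],[1,135,1,0.004,0,0,10],[1,136,1,0.004,0,0,10],[1,136.5,1,0.004,0,0,10],[1,136.5,1,0.004,0,0,10]],
  ],
)

```text
clock: 10.05
eef_pos: [454.7, 281.0, 53.3]
ee_rot: [-1.537, 0.363, -0.365]
wrist_force: [0.3, 0.1, -1.8]
opening: 19.5
```

Request:
arm_command(
  series=[
    [[0,1,0,0,0,0,10],[0,1.8,0,0,0,0,10],[0,2.5,0,0,0,0,10],[0,2.5,0,0,0,0,10]],
  ],
)

```text
clock: 10.45
eef_pos: [454.9, 281.2, 51.0]
ee_rot: [-1.537, 0.363, -0.365]
wrist_force: [0.4, -0.0, 1.6]
opening: 19.7
```

Request:
arm_command(
  series=[
    [[0,0,0,0,0,0,50],[0,0,0,0,0,0,50],[0,0,0,0,0,0,50],[0,0,0,0,0,0,50],[0,0,0,0,0,0,50],[0,-30,0,0,0,0,50],[0,-70,0,0,0,0,50],[0,-120,0,0,0,0,50],[0,-160,0,0,0,0,50],[0,-190,0,0,0,0,50]],
  ],
)

```text
clock: 11.45
eef_pos: [455.2, 281.0, 244.1]
ee_rot: [-1.535, 0.36, -0.367]
wrist_force: [-0.5, -0.2, 0.3]
opening: 50.0
```

```bash
python3 - <<'E'
from h import *
exec(open("m.py").read().split("for n,i")[0])
w=get_image("wrist");P=cloud(w);c=w["color"].astype(int);val=c.max(2);sat=val-c.min(2)
m=(np.hypot(P[...,0]-452,P[...,1]-281)<75)&(sat<40)&(P[...,2]>55)&(P[...,2]<70)
q=P[m];print(len(q),np.median(q[:,2]),rect(q))
o=observe();print(o['eef_pos'],o['opening'])
go(413.5,-358.5,230,1.077)
E
```

```text
1439 61.08057109016136 (array([453.5, 280.8]), array([20. , 78.8]), -0.47)
[457.4454956  282.11043422 248.33304631] 49.81532392508434
ROW [247.3, 13.6, -592.7] [-0.011, 0.03, 0.007]
```

Request:
arm_command(
  series=[
    [[21,1,-50,0,0,0,55],[42,2,-100,0,0,0,55],[63,3,-150,0,0,0,55],[83,4,-200,0,0,0,55],[104,5,-250,0,0,0,55],[125,6,-300,0,0,0,55],[146,7,-350,0,0,0,55],[167,8,-400,0,0,0,55],[188,9,-450,0,0,0,55],[209,10,-500,0,0,0,55]],
  ],
)

```text
clock: 12.5
eef_pos: [422.7, -219.8, 235.2]
ee_rot: [-1.531, 0.356, -0.371]
wrist_force: [-0.1, 0.5, -0.4]
opening: 55.1
```

```bash
python3 -c "
from h import *
o=observe();print(o['eef_pos'],o['opening'])
go(413.5,-358.5,230,1.077)"
```

```text
[ 422.72150368 -219.79691876  235.22040584] 55.09370662493299
ROW [53.8, 4.2, -128.2] [-0.011, 0.03, 0.007]
```

Request:
arm_command(
  series=[
    [[20,2,-48,-0.005,0.015,0,55],[40,4,-95,-0.01,0.03,0.007,55],[54,4,-128,-0.011,0.03,0.007,55],[54,4,-128,-0.011,0.03,0.007,55],[54,4,-128,-0.011,0.03,0.007,55],[54,4,-128,-0.011,0.03,0.007,55]],
  ],
)

```text
clock: 13.1
eef_pos: [413.5, -356.9, 229.8]
ee_rot: [-1.535, 0.388, -0.386]
wrist_force: [0.4, 1.1, -0.5]
opening: 55.1
```

```bash
python3 - <<'E'
from h import *
exec(open("m.py").read().split("for n,i")[0])
w=get_image("wrist");P=cloud(w);np.save("w6.npy",w,allow_pickle=True);save(w,"w6.png",None,1.2)
o=observe();print(o['eef_pos'],o['ee_rot'],w["eye"])
g=np.hypot(P[...,0]-413,P[...,1]+358)<60
for lo,hi in((25,35),(99,111)):
    m=g&(P[...,2]>lo)&(P[...,2]<hi)
    n,l,s,cc=cv2.connectedComponentsWithStats(m.astype(np.uint8));k=1+s[1:,4].argmax();q=P[l==k]
    print(lo,cc[k].round(),len(q),np.median(q[:,2]),rect(q),q.mean(0).round(1))
E
```

```text
[ 413.6070341  -356.72492458  230.02019777] [-1.5349068   0.38720391 -0.38600762] [ 353.89288462 -325.3905106   395.71678529]
25 [253. 158.] 2540 29.259366693492353 (array([ 413.1, -359.5]), array([54.9, 80.1]), -0.479) [ 409.3 -357.1   29.3]
99 [253. 178.] 679 105.22999148616123 (array([ 412.8, -359.4]), array([23.7, 26.8]), -0.494) [ 412.6 -359.1  105.1]
```

View pics/w6.png

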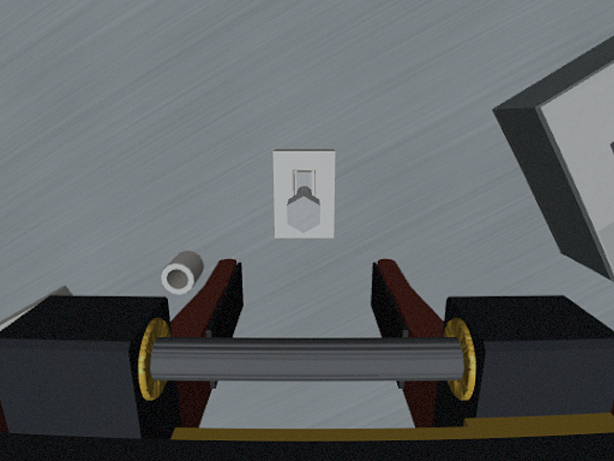

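The bolt's hex nut is at (253,178), centre (412.8,-359.4), top 105 mm, with nothing in the fingers' way. The sleeve at (150,227) is below fingertip height.

```bash
python3 -c "
from h import *
go(412.8,-359.4,96.5,1.084)"
```

```text
ROW [0.7, 133.5, -2.9] [-0.001, -0.006, -0.001]
```

Request:
arm_command(
  series=[
    [[0.7,40,-2.9,0,-0.006,0,50],[0.7,80,-2.9,0,-0.006,0,50],[0.7,115,-2.9,0,-0.006,0,50],[0.7,128,-2.9,0,-0.006,0,50],[0.7,133.5,-2.9,0,-0.006,0,50],[0.7,133.5,-2.9,0,-0.006,0,50],[0.7,133.5,-2.9,0,-0.006,0,50]],
  ],
)

```text
clock: 13.85
eef_pos: [413.9, -360.2, 98.1]
ee_rot: [-1.537, 0.38, -0.383]
wrist_force: [-0.2, -1.4, 0.1]
opening: 50.0
```

```bash
python3 -c "
from h import *
print(observe()['eef_pos']);go(412.8,-359.4,97,1.084)"
```

```text
[ 413.86097064 -360.15034617   98.07937612]
ROW [-1.3, 1.1, 0.2] [0.0, 0.0, 0.002]
```

Request:
arm_command(
  series=[
    [[-1.2,1,0,0,0,0,30],[-1.2,1,0,0,0,0,20],[-1.2,1,0,0,0,0,15],[-1.2,1,0,0,0,0,15],[-1.2,1,0,0,0,0,15],[-1.2,1,0,0,0,0,15],[-1.2,1,0,0,0,0,15]],
  ],
  newtons=35,
)

```text
clock: 14.55
eef_pos: [413.0, -359.9, 97.5]
ee_rot: [-1.538, 0.38, -0.383]
wrist_force: [-0.3, -0.1, 5.6]
opening: 23.1
```

Request:
arm_command(
  series=[
    [[0,-6,0,0,0,0,15],[0,-12,0,0,0,0,15],[0,-20,0,0,0,0,15],[0,-35,0,0,0,0,15],[0,-60,0,0,0,0,15],[0,-90,0,0,0,0,15],[0,-115,0,0,0,0,15],[0,-120,0,0,0,0,15]],
  ],
)

```text
clock: 15.35
eef_pos: [414.1, -361.2, 220.8]
ee_rot: [-1.541, 0.376, -0.387]
wrist_force: [-0.6, -1.3, -2.7]
opening: 23.0
```

```bash
python3 -c "
from h import *
o=observe();print(o['eef_pos'],o['opening'],o['wrist_force'])
go(510.2,-105.7,220,1.637)"
```

```text
[ 414.13231186 -361.16697724  220.83477641] 22.98485294792901 [-0.63285515 -1.3205721  -2.74502736]
ROW [-34.6, -0.1, 270.7] [0.004, -0.553, 0.007]
```

Request:
arm_command(
  series=[
    [[-6,0,40,0.004,-0.1,0,15],[-12,0,85,0.004,-0.2,0,15],[-18,0,130,0.004,-0.3,0,15],[-24,0,175,0.004,-0.4,0,15],[-30,0,220,0.004,-0.5,0.007,15],[-34,0,255,0.004,-0.553,0.007,15],[-34.6,0,270.7,0.004,-0.553,0.007,15],[-34.6,0,270.7,0.004,-0.553,0.007,15],[-34.6,0,270.7,0.004,-0.553,0.007,15],[-34.6,0,270.7,0.004,-0.553,0.007,15]],
  ],
)

```text
clock: 16.35
eef_pos: [509.5, -106.5, 219.5]
ee_rot: [-1.571, -0.05, 0.052]
wrist_force: [0.7, -1.1, -2.6]
opening: 23.1
```

```bash
python3 - <<'E'
from fit import *
w=get_image("wrist");np.save("w7.npy",w,allow_pickle=True);save(w,"w7.png",None,1.5)
o=observe();print(o['eef_pos'],o['ee_rot'],w["eye"]);go(510.2,-105.7,220,1.637)
P=cloud(w);Q=border(w);val=w["color"].max(2)
m=(np.hypot(Q[...,0]-510,Q[...,1]+105)<45)&(val<110)&(P[...,2]>76)&(P[...,2]<93)
n,l,s,c=cv2.connectedComponentsWithStats(m.astype(np.uint8))
for j in range(1,n):
    if s[j,4]>60:q=Q[l==j];print("dark",c[j].round(),s[j],rect(q))
M=R.from_rotvec(o["ee_rot"]).as_matrix()
T=(P-o["eef_pos"])@M   # tool frame
m=(abs(T[...,0])<40)&(abs(T[...,2])<25)&(T[...,1]>5)&(T[...,1]<105)
for lo in range(5,105,8):
    k=m&(T[...,1]>=lo)&(T[...,1]<lo+8)
    if k.sum()>5:print(lo,k.sum(),np.percentile(T[k][:,0],[2,50,98]).round(1),np.percentile(T[k][:,2],[2,50,98]).round(1))
E
```

```text
[ 509.59537505 -106.64645277  219.58802316] [-1.57070112 -0.05033209  0.05184841] [ 442.01465324 -111.611504    385.3295375 ]
ROW [0.7, -0.4, 0.9] [0.0, -0.001, -0.001]
dark [258. 169.] [ 237  142   41   67 1396] (array([ 509.9, -105.5]), array([61.1, 35.6]), 0.069)
5 193 [-14.  -10.7  -7.5] [-12.   -0.2  11. ]
13 78 [-14.  -10.7  -7.6] [-11.6  -1.3  10.9]
37 66 [-7.6 -6.8 -3.3] [-6.3  0.2  5.6]
45 65 [-7.6 -6.5 -2.4] [-6.5 -0.1  6.4]
53 64 [-7.5 -6.4 -2. ] [-6.7 -0.1  6.5]
61 52 [-7.5 -6.7 -3.4] [-6.3 -0.1  6.3]
69 54 [-7.7 -6.5 -3. ] [-6.6 -0.1  6.4]
77 403 [-20.6 -13.3  -4.4] [-6.7 -0.   6.6]
85 28 [-20.8 -20.4 -20.1] [-6.   0.4  6.8]
```

View pics/w7.png

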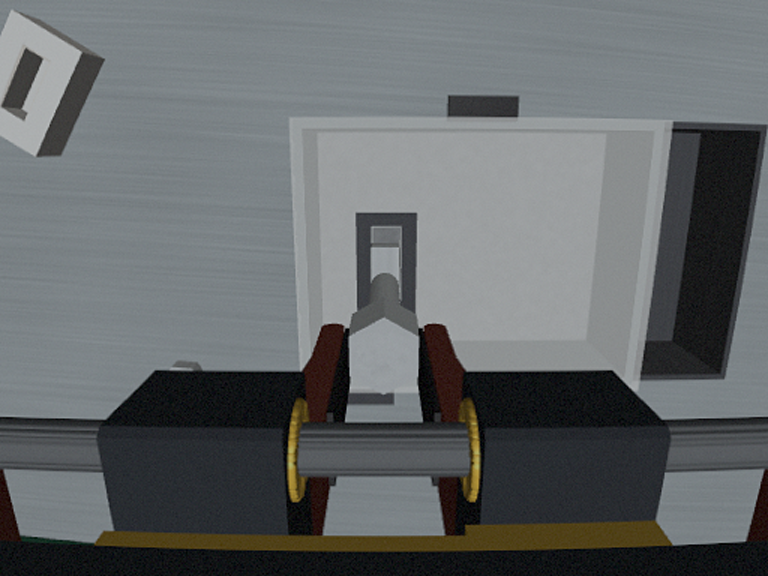

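Crossbar at (257,165) px hangs straight (tool z ±6.6). The slot frame is centred at (509.9,-105.5), yaw 0.069, agreeing with the earlier fit. The stand is empty at left and the flap is clear. I lower to just above the slot.

```bash
python3 -c "
from h import *
go(510.5,-105.5,182,1.638)"
```

```text
ROW [1.0, 37.6, 1.1] [0.0, -0.002, -0.001]
```

Request:
arm_command(
  series=[
    [[1,10,1.1,0,-0.002,0,15],[1,22,1.1,0,-0.002,0,15],[1,32,1.1,0,-0.002,0,15],[1,36,1.1,0,-0.002,0,15],[1,37.6,1.1,0,-0.002,0,15],[1,37.6,1.1,0,-0.002,0,15],[1,37.6,1.1,0,-0.002,0,15]],
  ],
)

```text
clock: 17.1
eef_pos: [510.8, -105.6, 182.3]
ee_rot: [-1.571, -0.052, 0.053]
wrist_force: [-0.1, -0.7, -2.4]
opening: 22.9
```

```bash
python3 - <<'E'
from fit import *
w=get_image("wrist");np.save("w8.npy",w,allow_pickle=True);save(w,"w8.png",(170,100,350,280),3.2)
o=observe();print(o['eef_pos'],o['ee_rot'],o["wrist_force"]);go(510.5,-105.5,182,1.638)
P=cloud(w);Q=border(w);val=w["color"].max(2)
m=(np.hypot(Q[...,0]-510,Q[...,1]+105)<45)&(val<110)&(P[...,2]>76)&(P[...,2]<93)
n,l,s,c=cv2.connectedComponentsWithStats(m.astype(np.uint8))
for j in range(1,n):
    if s[j,4]>60:q=Q[l==j];print("dark",c[j].round(),s[j],rect(q))
M=R.from_rotvec(o["ee_rot"]).as_matrix()
T=(P-o["eef_pos"])@M
m=(abs(T[...,0])<40)&(abs(T[...,2])<25)&(T[...,1]>30)&(T[...,1]<89)
for lo in range(37,89,8):
    k=m&(T[...,1]>=lo)&(T[...,1]<lo+8)
    if k.sum()>5:print(lo,k.sum(),np.percentile(T[k][:,0],[2,50,98]).round(1),np.percentile(T[k][:,2],[2,50,98]).round(1))
E
```

```text
[ 510.88359774 -105.60231091  182.39445475] [-1.57097433 -0.05259366  0.05281948] [-0.24923631 -0.57255111 -3.40994701]
ROW [-0.4, 0.4, 0.1] [0.001, -0.0, -0.0]
dark [257. 172.] [ 234  146   46   68 1603] (array([ 506.4, -105.7]), array([54.6, 35.6]), 0.056)
37 63 [-7.6 -6.7 -3.4] [-6.5 -0.3  5.5]
45 68 [-7.5 -6.7 -2.5] [-6.6  0.1  6.3]
53 61 [-7.6 -6.6 -2.1] [-6.8 -0.2  6.4]
61 52 [-7.6 -6.6 -3.5] [-6.5 -0.2  6. ]
69 51 [-7.7 -6.5 -3.1] [-6.6 -0.2  6.3]
77 400 [-20.5 -13.2  -4.2] [-6.8 -0.2  6.5]
85 17 [-20.8 -20.4 -20.3] [-5.9 -1.6  6.3]
```

View pics/w8.png

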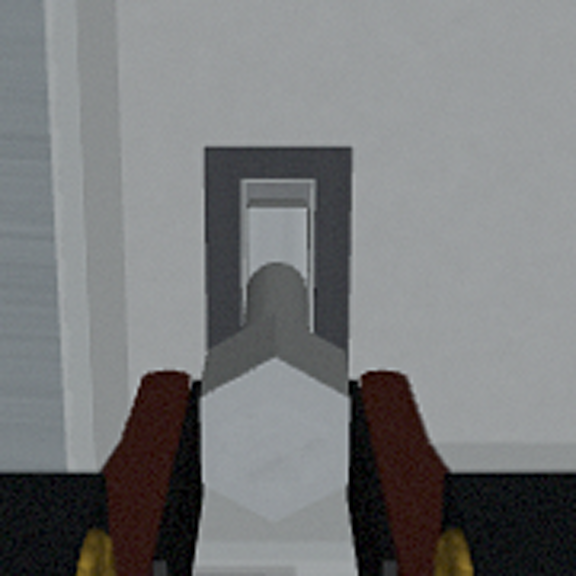

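The crossbar's near edge sits centred between the slot's sides (both mid at about 278 in the crop). Descending gently.

Request:
arm_command(
  series=[
    [[-0.3,1.5,0,0,0,0,15],[-0.3,3,0,0,0,0,15],[-0.3,4.5,0,0,0,0,15],[-0.3,6,0,0,0,0,15],[-0.3,7,0,0,0,0,15],[-0.3,8,0,0,0,0,15],[-0.3,9,0,0,0,0,15],[-0.3,9,0,0,0,0,15]],
  ],
)

```text
clock: 17.95
eef_pos: [510.5, -105.6, 173.2]
ee_rot: [-1.571, -0.052, 0.053]
wrist_force: [-0.2, -1.3, -3.1]
opening: 23.0
```

In the slot with no contact force (−3.1 N is just the bolt's weight). Continuing.

Request:
arm_command(
  series=[
    [[0,2,0,0,0,0,15],[0,4,0,0,0,0,15],[0,6,0,0,0,0,15],[0,8,0,0,0,0,15],[0,10,0,0,0,0,15],[0,12,0,0,0,0,15],[0,14,0,0,0,0,15],[0,16,0,0,0,0,15],[0,16,0,0,0,0,15]],
  ],
)

```text
clock: 18.85
eef_pos: [510.3, -105.5, 156.9]
ee_rot: [-1.571, -0.052, 0.053]
wrist_force: [-0.2, 0.6, -2.7]
opening: 23.1
```

Request:
arm_command(
  series=[
    [[0,3,0,0,0,0,15],[0,6,0,0,0,0,15],[0,9,0,0,0,0,15],[0,12,0,0,0,0,15],[0,15,0,0,0,0,15],[0,18,0,0,0,0,15],[0,21,0,0,0,0,15],[0,24,0,0,0,0,15],[0,24,0,0,0,0,15],[0,24,0,0,0,0,15]],
  ],
)

```text
clock: 19.85
eef_pos: [510.2, -105.5, 132.8]
ee_rot: [-1.571, -0.052, 0.054]
wrist_force: [0.3, -0.6, -3.1]
opening: 23.1
```

```bash
python3 - <<'E'
from fit import *
o=observe();print(o['eef_pos'],o['ee_rot'],o["wrist_force"],o["opening"],o["clock"],abs(o["qd"]).max())
w=get_image("wrist");P=cloud(w);M=R.from_rotvec(o["ee_rot"]).as_matrix()
c=np.array([506.6,-50.8]);X=P[...,:2]-c;x=X@[.998,.066];y=X@[-.066,.998]
k=(abs(x)<80)&(abs(y)<105)&(y>-30)&(abs(P[...,2]-85)<6);q=P[k];A=np.c_[x[k],y[k],np.ones(k.sum())];print("flap plane slopes",np.linalg.lstsq(A,q[:,2],rcond=None)[0].round(4))
T=(P-o["eef_pos"])@M;k=(abs(T[...,0])<12)&(abs(T[...,2])<9)&(T[...,1]>16)&(T[...,1]<44);q=T[k]
if k.sum()>20:
  for lo in(16,28):
    j=(q[:,1]>=lo)&(q[:,1]<lo+16);print("shank",j.sum(),np.median(q[j],0).round(1))
s=get_image("scene");b=get_image("side");N=[]
for i in(s,b,w):
    P=cloud(i);X=P[...,:2]-c;x=X@[.998,.066];y=X@[-.066,.998]
    m=(abs(x)<79)&(y>113)&(y<174)&(P[...,2]<40);mm=m&(P[...,2]>9.5)
    n,l,st,cc=cv2.connectedComponentsWithStats(mm.astype(np.uint8));print("trough px",m.sum())
    for j in range(1,n):
        if st[j,4]>5:print(" ",cc[j].round(),st[j,4],x[l==j].mean().round(),y[l==j].mean().round(),P[l==j][:,2].mean().round(1))
sc=cv2.resize(s["color"][130:250,150:310],None,fx=2.5,fy=2.5);bb=cv2.resize(b["color"][145:265,190:350],None,fx=2.5,fy=2.5)
cv2.imwrite("pics/end.png",np.vstack([np.hstack([sc,bb])])[...,::-1])
E
```

```text
[ 510.21894683 -105.54220144  132.84518001] [-1.57064533 -0.05191293  0.05359504] [ 0.31207233 -0.5502969  -3.14911315] 23.11763459780873 19.85 0.00415583279821723
flap plane slopes [9.00000e-04 7.00000e-04 8.43548e+01]
shank 3 [-11.2  16.6   4.1]
shank 60 [-6.7 40.7 -0.3]
trough px 3
trough px 144
  [236. 208.] 9 71.0 116.0 28.0
  [248. 217.] 37 13.0 121.0 15.8
  [255. 217.] 6 -12.0 114.0 28.3
  [262. 221.] 16 -44.0 116.0 23.0
  [258. 224.] 9 -33.0 129.0 14.8
trough px 345
```

View pics/end.png

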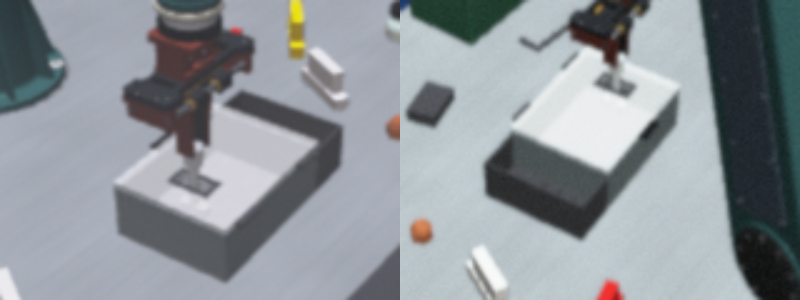

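The flap is shut (slope under 0.001) and bare, the scraper stands upright, and the bolt hangs vertically through the slot with its underside at about 41 mm. Side-view depth shows raised spots on the trough floor. Handing in.

```bash
python3 -c "
from rig import sign_off
print(sign_off())"
```

```text
the job is handed in; nothing more can be done
None
```

I handed the job in at about 20 s on the robot's clock. The chips are wiped off the flap, the scraper is back on the table, and the arm is still holding the bolt through the slot.

- **Wiping:** I gripped the white scraper by its rib and wiped the flap with a light press of a few newtons. I then stood the scraper upright again within about 2 mm of where it was, with its top measuring 61 mm.
- **Bolt:** I gripped the bolt on its nut flats and lowered it through the slot with no contact force. It is held upright and still at 23 mm opening, and the wrist feels only its weight of about 3 N. The crossbar spans about 41 to 53 mm above the table, so it is below the flap's underside at 77 mm and above the tray floor at 8 mm.
- **Flap:** It is level, with a slope under 0.001, and clear of chips in all views.

**Not fully confirmed:** I could not count three separate chips in the trough. Depth readings showed one chip clearly and one larger raised patch that is probably the other two. The trough wall and the dark colours hid the rest. I did not see any chip on the flap or on the table beside it. I did not measure the bystanders again at the end, but the arm went nowhere near them.

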